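Bin the old back-nut through the sprung waste flap

TASK

The old hexagonal nut on the sink drainer is rubbish: send it down the waste drop. With one finger push the black spring flap open and keep it open while your other finger pushes the nut along the steel, over the lip and through, until it has dropped into the bin underneath; then let the flap close. Do not pick the nut up or squeeze it, do not shove it against the shut flap, and leave everything else where it is.

Things in the scene. Friction and masses are not known exactly. Their poses are not given: they have to be found in the camera images.
- drainer: Fixed steel drainer sheet on the worktop, 425 x 580 mm, top at z = 8 mm; place and yaw vary. Origin: on the worktop (z = 0) below the middle of the lip, the near edge of the waste opening. Its x points from the lip into the opening (away from the robot), y left, z up. The sheet spans x -200 to 225, y -290 to 290 mm; the opening x 0 to 100, y -75 to 75 mm.
- hinge (a point): Middle of the flap's hinge line, at drainer x = 100 mm, 40 mm above the sheet, axes as the drainer's. The line runs along y. A low steel wedge hood frames the opening: two 5 mm cheeks at y = +-75 to +-80 mm rise straight from the sheet at the lip to the hinge, and a back wall behind the hinge (drainer x = 104 to 118 mm) is 44 mm above the sheet. The top is open.
- flap (a joint): Angle (rad) of the self-closing flap: 0 shut, grows as it opens in and down, stop at 1.12. Black plate, 104 long, 144 wide, 4 mm thick, closing the hood's slope: from the hinge (high, far) it slopes down at 22 degrees to the lip. Spring: 1 to 6 N at a fingertip. A vertical fingertip 5 mm above the sheet, pushed in, bends it: front edge 67 mm past the lip 0.45 rad, 80 mm 0.65 rad.
- flap_edge (a point): Middle of the flap's free edge, on its upper side. Shut, it lies just inside the lip, level with the sheet; it swings down and away from the lip as the flap opens.
- bin_floor (a point): Middle of the floor of the bin under the opening, 150 mm below the worktop; the bin is straight-walled and as wide as the opening.
- hex_nut: The old nut: white plastic hexagonal ring, 46 mm across the flats, 53 mm across the corners, 22 mm high, about 40 g, with a hole through it, lying flat on the drainer in front of the hood, left or right of its middle. Origin: centre of its underside; z is its axis; at yaw 0 one flat faces along its x and the others follow every 60 degrees.
- union_nut: Bystander, to be left alone: white plastic ROUND union nut with ribs, 62 mm across, 26 mm high, hole through it, lying on the drainer on the other side of the hood's middle line. Origin: centre of its underside.
- elbow: Bystander: white pipe elbow lying on the drainer, two legs of 60 mm along its x and y, 48 mm high. Origin: below the bend.
- trap_cup: Bystander: white open cup of a bottle trap, 72 mm across, 62 mm high, on the drainer. Origin: centre of its underside.
- wrench: Bystander: steel spanner, 170 mm, lying on the drainer beyond the hood. Origin: its middle, underside.
- soap_bottle: Bystander: clear bottle with green cap, 66 mm across, 190 mm high, on the worktop to the right. Origin: centre of its underside.
- cleaner_bottle: Bystander: white bottle with red cap, 72 mm across, 170 mm high, on the worktop to the right. Origin: centre of its underside.
Mind the look-alikes: they are no part of the job. Leave any blue or pink look-alike of the hex_nut alone.

How it is judged:
By the outcome, as a careful person would: the job done as asked, in the order asked, and still so for the second after the job is handed in, with the robot touching nothing.
It also fails if it takes over 32 s, if anything falls off the work surface, if the arm or the gripper's body presses on something with over 40 N, if the wrist force passes 120 N, or if a joint passes its speed limit or range.

ROBOT

A 6-joint arm with a two-finger parallel gripper is mounted at the origin on the work surface. World frame = base frame: x ahead of the robot, y to its left, z up, the work surface at z = 0. Lengths are in mm, angles in rad, forces in N, time in s.
With the tool pointing down it reaches from about 275 to 750 mm from the base axis. Payload 10.2 kg.
Tool frame: the origin (TCP) lies at the very end of the fingers, on their centre line; the grasp point (between the pads) lies 19 mm behind it; z points along the fingers, y is the line along which they close (so a half turn about z gives the same grasp; the last joint's range is limited). The gripper opens to 88 mm and grips with 3 to 60 N. Pads are 18 mm wide; open, the fingers measure 123 mm over their backs; the gripper's body (75 mm by 187 mm) begins 45 mm behind the grasp point.
Start: joints at [-1.428, 0.313, 1.498, -0, 1.331, -0.223], TCP at [187.778, -490.276, 238.72] pointing down, gripper open.
Joint ranges: [-2.94, 2.94], [-0.97, 2.17], [0.19, 2.56], [-1.23, 4.37], [0.02, 3.11], [-2.88, 2.88]. Speed limits (rad/s): [2.39, 2.39, 3.01, 3.14, 3.14, 3.14].

INTERFACE

Orientations are given as a unit quaternion [x, y, z, w].
In Python, from cell import sense, optics, order, nets gives the robot as it stands. The module is installed in compiled form; this text tells all that it offers.
- The arm moves only by the tool carry_out, never from a script. Its argument "deltas" is a list of rows, each an object with "travel": the shift along the tool's x, y, z scaled (see below), a list of three; "angular": the turn, a rotation vector about the tool's x, y, z scaled (see below), a list of three; "hand": the opening, from 0 (shut) to 1 (fully open). In form: [{"travel": [tx, ty, tz], "angular": [rx, ry, rz], "hand": hand}, ...]. A call has 1 to 10 rows; each row shifts and turns the commanded pose from where the row before left it, along the tool's axes as they then stand; what a row does not reach is not made up. The controller multiplies each number of a shift by 0.06 m and each number of a turn by 8 degrees. A row lasts 1/8 s, in which the tool goes at most 62.5 mm and 10.7 degrees, less where a joint would pass 70% of its speed; a pose out of reach is approached as far as the arm can. A call with a number of a shift or a turn outside -1 to 1 is refused whole. A call with a gripper value outside its range is refused whole. The fingers move at their own pace and stop on an object; "newtons" is the grip in N (left out, the last holds). Time passes only in rows, so rows that do not move let the fingers close. It gives the time, the measured TCP pose, the force, the opening and the grip force at its end, in the units of the state.
- sense(): the state, without advancing time (a new reading comes with each control period).
- optics.capture(name): name is "scene" or "top" or "wrist"; returns the picture (420x560x3 uint8, red, green, blue); there is no depth.
- optics.camera_params(name): a dict with "fx", "fy", "cx", "cy" (pixels), "rvec" (rotation vector, rad) and "tvec" (3), from world to camera coordinates, as OpenCV has them; the wrist camera has in their place "T_tool_cam" (4x4, takes a point from camera to tool coordinates, whose origin is the TCP and whose axes are the flange's). Camera axes: x right, y down, z forward; pixel columns grow to the right and rows downward; lengths in mm; the calibration is good to about 2 mm. A picture is of the moment at which its call begins: read the wrist's pose just before it. camera_params takes no time and is no camera call.
- order.job_done(): hands the job in; it is judged then, once.
Trained networks look in the newest picture that a camera, given by its name, has taken for a name from the list of things; names that differ only in an ending like _2 or _b are one class to them, and where a whole thing is asked for, a point or a joint stands for the part that bears it (a point fixed in the world has none). Each returns a list of dicts, best first, with "score" (0 to 1); they miss things now and then, are a little off and sometimes report something else, mostly with a low value. They report only what shows in the picture. A call takes as long as a camera call. They do not tell look-alikes from the thing itself.
- nets.boxes_of(camera, query): "bbox" ([centre column, centre row, width, height] in pixels, round what is visible of it).
- nets.spot_point(camera, query): "location" ([column, row] in pixels: a listed point, or the origin of a listed thing).
The state is a dict: "time_s": time; "joint_pos": joint angles; "dq": joint speeds; "tau": joint torques, N m; "tcp_pos": TCP position; "tool_rot": TCP orientation; "wrist_force": force on the tool from outside, world axes, zero at the start; "moment": the same for the moment, N m; "finger_gap": finger opening in mm; "grasp_force": force on a finger pad.
Only numpy, scipy, OpenCV 4.12 (cv2) and the standard library are available. Lean on these libraries where they do the work, as an engineer would, in place of code of your own. Each camera call takes 0.05 s, during which the arm holds its last target. There are 200 camera calls.

## Working session

There is one attempt and no reset: what is moved stays moved. The work goes in short steps, Python scripts to look and compute and a tool call to move; the robot and the scene stay as the last step left them, time stands still between calls to the robot, and variables do not carry over. Pictures are saved under pics/ and viewed, at most 10 in all, crops included, and the job is handed in when it is done.

Besides the shell and the picture viewer there is one more tool, called after "Request:" as name(argument=value, ...) on one line, values as JSON. carry_out: Moves the arm, as the interface text tells. Shifts and turns lie within -1 to 1; 1 stands for 0.06 m of shift or 8 degrees of turn. Its arguments: {"type":"object","properties":{"deltas":{"type":"array","items":{"type":"object","properties":{"travel":{"type":"array","items":{"type":"number","minimum":-1,"maximum":1}},"angular":{"type":"array","items":{"type":"number","minimum":-1,"maximum":1}},"hand":{"type":"number"}}}},"newtons":{"type":"number"}},"required":["deltas"]}

```bash
mkdir -p pics; cat > h.py <<'E'
import numpy as np, cv2
from scipy.spatial.transform import Rotation as R
from cell import sense, optics, order, nets
def cam(n):
    p=optics.camera_params(n)
    K=np.array([[p['fx'],0,p['cx']],[0,p['fy'],p['cy']],[0,0,1.]])
    if 'rvec' in p:
        M=R.from_rotvec(np.ravel(p['rvec'])).as_matrix(); t=np.ravel(p['tvec'])
        return K,M,t
    s=sense(); T=np.array(p['T_tool_cam']); Rt=R.from_quat(s['tool_rot']).as_matrix()
    Rc=Rt@T[:3,:3]; c=Rt@T[:3,3]+np.array(s['tcp_pos'])
    return K,Rc.T,-Rc.T@c
def ray(n,px,z,C=None):
    K,M,t=C or cam(n)
    d=M.T@np.linalg.solve(K,[px[0],px[1],1]); c=-M.T@t
    return c+d*(z-c[2])/d[2]
def proj(n,P,C=None):
    K,M,t=C or cam(n); q=K@(M@np.array(P,float)+t); return q[:2]/q[2]
def save(n,f,crop=None,s=1):
    im=optics.capture(n)[...,::-1]
    if crop: im=im[crop[1]:crop[3],crop[0]:crop[2]]
    cv2.imwrite('pics/'+f,cv2.resize(im,None,fx=s,fy=s,interpolation=cv2.INTER_CUBIC))
E
python3 - <<'E'
from h import *
s=sense();print(s)
save('top','top1.png',s=1.4);save('scene','scene1.png',s=1.4)
for n in('top','scene'):
    C=cam(n);print(n,'cam',-C[1].T@C[2],C[0][0,0])
    for q,z in(('hex_nut',8),('union_nut',8),('hinge',48),('flap_edge',8),('drainer',0),('elbow',8),('trap_cup',8)):
        for r in nets.spot_point(n,q)[:3]:
            print(q,round(r['score'],2),np.round(r['location']),np.round(ray(n,r['location'],z,C)))
E
```

```text
{'time_s': 0.0, 'joint_pos': array([-1.42840412e+00,  3.13470418e-01,  1.49841837e+00,  1.53811241e-06,
        1.33102168e+00, -2.23421245e-01]), 'dq': array([-0.0013881 ,  0.00080475,  0.00041224,  0.00307773,  0.00131178,
       -0.0013029 ]), 'tau': array([ 1.32915538e-03, -4.02211154e+01, -2.52271557e+01,  6.94495649e-02,
        3.52265022e-02, -1.16227802e-04]), 'tcp_pos': array([ 187.74015677, -490.02179756,  238.15767226]), 'tool_rot': array([ 9.83318968e-01,  1.81888356e-01,  2.74343340e-05, -6.58336382e-04]), 'wrist_force': array([ 0.2730095 ,  0.28929747, -0.08917376]), 'moment': array([ 0.02688402,  0.00387703, -0.01162671]), 'grasp_force': 0.0, 'finger_gap': 88.19313679044562}
top cam [ 233.04304053  -44.0419647  1431.45415866] 451.64752616732795
hex_nut 0.7 [158. 294.] [256. 335.   8.]
hex_nut 0.56 [245. 233.] [446.  66.   8.]
hex_nut 0.46 [356. 303.] [ 224. -278.    8.]
union_nut 0.64 [291. 220.] [486. -81.   8.]
hinge 0.6 [256. 162.] [669.  28.  48.]
hinge 0.42 [202. 218.] [490. 196.  48.]
flap_edge 0.86 [259. 197.] [563.  23.   8.]
flap_edge 0.61 [264. 201.] [550.   6.   8.]
drainer 0.63 [261. 202.] [549.  16.   0.]
drainer 0.56 [331. 220.] [ 486. -209.    0.]
elbow 0.92 [201. 218.] [498. 209.   8.]
trap_cup 0.6 [333. 221.] [ 482. -213.    8.]
scene cam [1062.92113523   10.30549147  936.48351861] 454.242467098522
hex_nut 0.76 [438. 141.] [253. 328.   8.]
hex_nut 0.6 [330. 193.] [456.  63.   8.]
hex_nut 0.54 [404. 137.] [253. 240.   8.]
union_nut 0.98 [274. 197.] [484. -71.   8.]
hinge 0.74 [312. 258.] [650.  33.  48.]
hinge 0.64 [137. 168.] [ 475. -404.   48.]
flap_edge 0.67 [308. 228.] [559.  18.   8.]
flap_edge 0.19 [273. 301.] [743. -37.   8.]
drainer 0.76 [308. 228.] [554.  19.   0.]
drainer 0.16 [333. 191.] [444.  68.   0.]
elbow 0.94 [389. 214.] [493. 205.   8.]
trap_cup 0.76 [219. 190.] [ 486. -208.    8.]
```

View pics/top1.png

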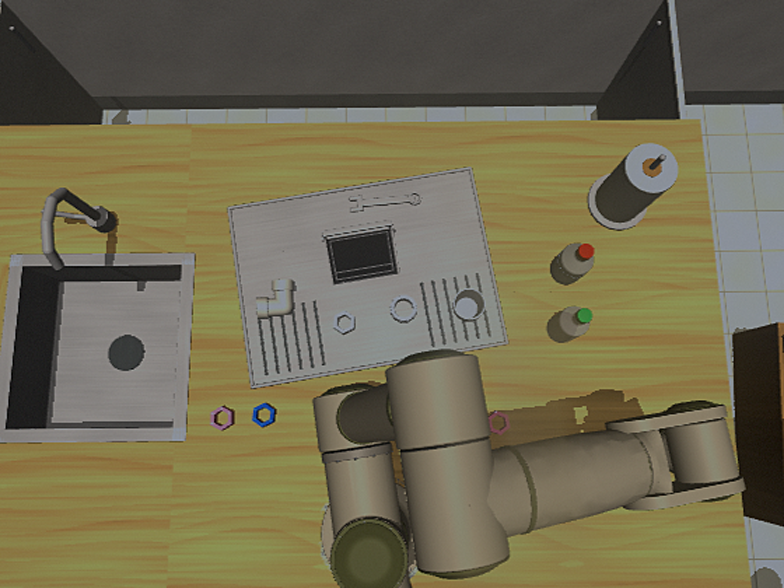

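View pics/scene1.png

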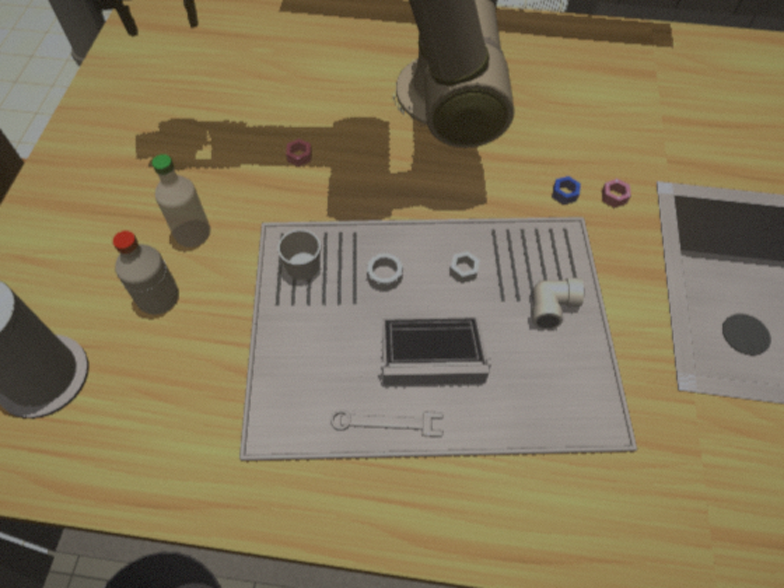

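The scene holds four hexagonal rings. At raw top pixels they are pink (158,299), blue (188,296), pink (356,302) and white (245,231). Only the white one lies on the drainer and fits; the round ribbed one at (288,220) is the union nut. Next I'll fit the drainer pose and confirm the nut in a crop.

```bash
cat > fit.py <<'E'
from h import *
from scipy.optimize import least_squares
mod=[(-200,-290),(-200,290),(225,290),(225,-290)]
px={'top':[(507,342),(253,388),(228,207),(471,168)],'scene':[(262,221),(582,219),(634,449),(243,457)]}
C={n:cam(n) for n in px}
g={n:cv2.cvtColor(optics.capture(n),cv2.COLOR_RGB2GRAY) for n in px}
def T(p,m,z=8):
    c,s=np.cos(p[2]),np.sin(p[2]); return [p[0]+c*m[0]-s*m[1],p[1]+s*m[0]+c*m[1],z]
for sel in(['top'],['scene'],['top','scene']):
    f=lambda p:np.concatenate([proj(n,T(p,m),C[n])-np.array(q)/1.4 for n in sel for m,q in zip(mod,px[n])])
    r=least_squares(f,[550,15,0.15]);print(sel,np.round(r.x,3),np.round(r.fun,1))
p=r.x
for n in px:
    for q,z in(('hex_nut',8),('union_nut',8),('flap_edge',8),('hinge',48)):
        for d in nets.spot_point(n,q)[:3]:
            w=ray(n,d['location'],z,C[n])[:2]-p[:2]; c,s=np.cos(p[2]),np.sin(p[2])
            print(n,q,round(d['score'],2),'drainer frame',np.round([c*w[0]+s*w[1],-s*w[0]+c*w[1]]))
save('top','crop1.png',(195,145,345,255),5)
E
python3 fit.py
```

```text
['top'] [5.55596e+02 1.43030e+01 1.64000e-01] [ 0.   0.2 -0.2 -0.7  0.7  0.8 -0.6 -0.1]
['scene'] [5.55999e+02 1.61290e+01 1.61000e-01] [ 1.3  1.9  0.1 -0.2 -0.  -0.7 -1.1 -0.4]
['top', 'scene'] [5.55865e+02 1.55280e+01 1.62000e-01] [-0.4  0.3 -0.7 -1.   0.5  0.5 -0.8 -0.   1.   1.9 -0.3 -0.4 -0.3 -0.9
 -1.2 -0.4]
top hex_nut 0.63 drainer frame [-272.  273.]
top hex_nut 0.6 drainer frame [-367. -225.]
top hex_nut 0.55 drainer frame [-95.  63.]
top union_nut 0.73 drainer frame [-33. 197.]
top union_nut 0.69 drainer frame [-83. -66.]
top flap_edge 0.75 drainer frame [ 4. -2.]
top hinge 0.74 drainer frame [110.  -4.]
scene hex_nut 0.84 drainer frame [-99.  68.]
scene hex_nut 0.82 drainer frame [-362. -237.]
scene hex_nut 0.69 drainer frame [-267.  276.]
scene union_nut 0.83 drainer frame [-78. -64.]
scene flap_edge 0.61 drainer frame [ 5. -3.]
scene hinge 0.9 drainer frame [97.  0.]
```

View pics/crop1.png

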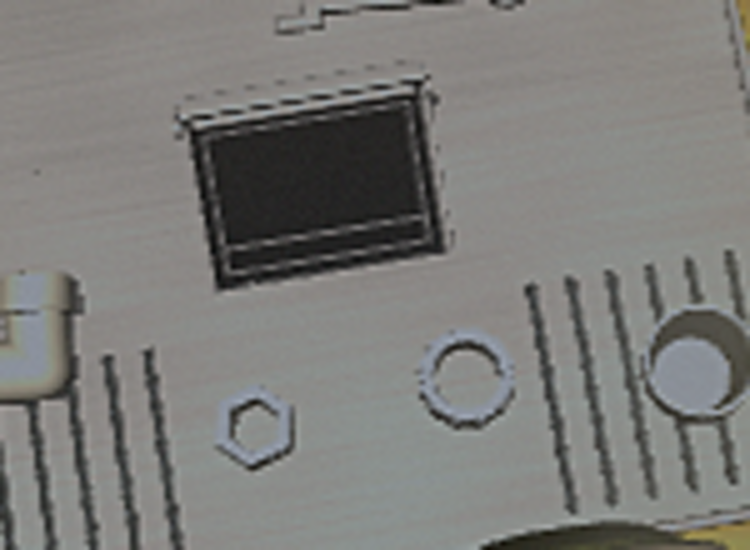

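The white hexagonal nut is confirmed at crop pixel (256,429), with the union nut at (465,378). The nut sits at drainer (-97, +64), too far left for a straight push past the cheek. I'll push it about 18° to the right, with the fingers lined up along that direction. The transit comes first.

```bash
cat > plan.py <<'E'
from h import *
import sys
# plan.py x y z yaw(deg of tool y) n
def plan(x,y,z,yaw,n):
    s=sense(); Rm=R.from_quat(s['tool_rot']); y0=np.degrees(np.arctan2(*Rm.as_matrix()[[1,0],[1,1]]))
    d=np.array([x,y,z])-s['tcp_pos']; dy=(yaw-y0)/n; print('yaw0',y0,'d',d)
    for i in range(n):
        a=np.radians(y0+dy*i); ty=np.array([np.cos(a),np.sin(a),0]); tx=np.array([-np.sin(a),np.cos(a),0])*1.
        tz=np.array([0,0,-1.]); tx=np.cross(ty,tz)
        print(np.round(np.array([d@tx,d@ty,d@tz])/n/60,3),'rz',round(-dy/8,3))
if __name__=='__main__': plan(*map(float,sys.argv[1:5]),int(sys.argv[5]))
E
python3 plan.py 450 64 200 -8.7 11
```

```text
yaw0 -69.04160313997093 d [262.23215758 554.28281725 -38.72225254]
[ 0.671 -0.642  0.059] rz -0.686
[ 0.73  -0.575  0.059] rz -0.686
[ 0.781 -0.503  0.059] rz -0.686
[ 0.826 -0.426  0.059] rz -0.686
[ 0.863 -0.345  0.059] rz -0.686
[ 0.892 -0.261  0.059] rz -0.686
[ 0.913 -0.174  0.059] rz -0.686
[ 0.925 -0.086  0.059] rz -0.686
[0.929 0.003 0.059] rz -0.686
[0.925 0.091 0.059] rz -0.686
[0.912 0.179 0.059] rz -0.686
```

Request:
carry_out(deltas=[{"travel": [0.67,-0.64,0.06],"angular": [0,0,-0.69],"hand": 1},{"travel": [0.73,-0.58,0.06],"angular": [0,0,-0.69],"hand": 1},{"travel": [0.78,-0.5,0.06],"angular": [0,0,-0.69],"hand": 1},{"travel": [0.83,-0.43,0.06],"angular": [0,0,-0.69],"hand": 1},{"travel": [0.86,-0.35,0.06],"angular": [0,0,-0.69],"hand": 1},{"travel": [0.89,-0.26,0.06],"angular": [0,0,-0.69],"hand": 1},{"travel": [0.91,-0.17,0.06],"angular": [0,0,-0.69],"hand": 1},{"travel": [0.93,-0.09,0.06],"angular": [0,0,-0.69],"hand": 1},{"travel": [0.93,0,0.06],"angular": [0,0,-0.69],"hand": 1}])

```text
time_s: 2.48
tcp_pos: [401.3, -34.0, 206.5]
tool_rot: [0.815, 0.579, 0.0, 0.0]
wrist_force: [1.2, -0.7, 0.3]
finger_gap: 87.9
grasp_force: 0.0
```

Request:
carry_out(deltas=[{"travel": [0.92,0.09,0.06],"angular": [0,0,-0.69],"hand": 1},{"travel": [0.91,0.18,0.06],"angular": [0,0,-0.69],"hand": 1},{"travel": [0,0,0],"angular": [0,0,0],"hand": 1},{"travel": [0,0,0],"angular": [0,0,0],"hand": 1}])

```text
time_s: 2.98
tcp_pos: [447.4, 64.6, 199.1]
tool_rot: [0.757, 0.654, -0.0, -0.0]
wrist_force: [-0.0, -0.3, 0.6]
finger_gap: 88.0
grasp_force: 0.0
```

```bash
python3 - <<'E'
from h import *
s=sense();print(s['time_s'],s['tcp_pos'],s['joint_pos'])
C=cam('wrist');print(-C[1].T@C[2])
save('wrist','w1.png',s=1.4)
p=[555.87,15.53,.162]
c,sn=np.cos(p[2]),np.sin(p[2])
for q,z in(('hex_nut',8),('union_nut',8),('flap_edge',8),('hinge',48)):
    for d in nets.spot_point('wrist',q)[:2]:
        W=ray('wrist',d['location'],z,C);w=W[:2]-p[:2]
        print(q,round(d['score'],2),np.round(d['location']),np.round(W),'dr',np.round([c*w[0]+sn*w[1],-sn*w[0]+c*w[1]],1))
E
```

```text
2.975 [447.42653639  64.64620435 199.07277366] [-1.16548665e-01  1.90547468e-01  1.76490844e+00 -2.75794003e-04
  1.18642331e+00  2.91912175e-02]
[457.98752778 142.52136198 344.26531196]
hex_nut 0.89 [50. 37.] [253. 236.   8.] dr [-263.   266.7]
hex_nut 0.65 [283. 183.] [452.  65.   8.] dr [-94.4  65.2]
union_nut 0.57 [326. 289.] [485. -73.   8.] dr [-84.7 -76.2]
flap_edge 0.62 [383. 210.] [558.  18.   8.] dr [2.3 2.6]
flap_edge 0.17 [337. 382.] [ 485. -218.    8.] dr [-107.7 -218.9]
hinge 0.6 [497. 194.] [655.  33.  48.] dr [101.    1.3]
```

View pics/w1.png

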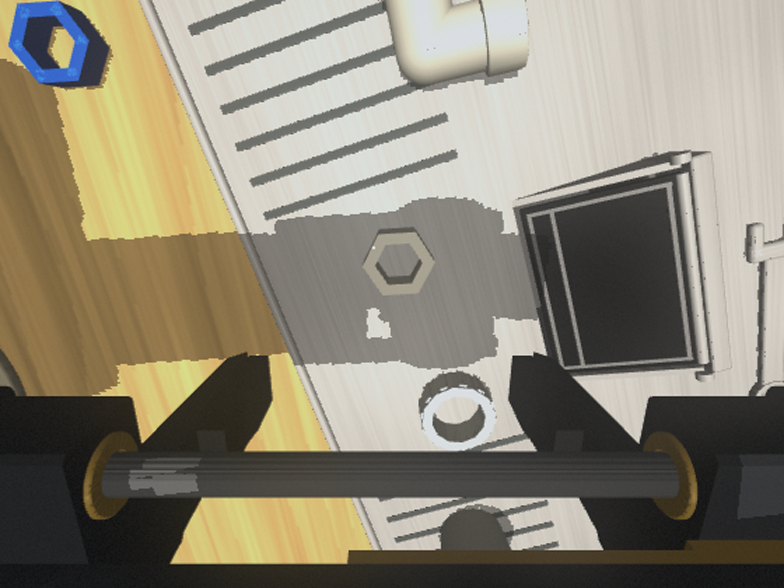

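The nut is at view pixel (398,261) with corners pointing fore and aft, so an 18° push would land on a corner, which is unstable. Its flats face about ±30° to that direction. I'll push in two flat-on strokes instead: diagonally right first, then turn 60° and go through the flap.

```bash
python3 - <<'E'
from h import *
C=cam('wrist')
cor=[(363,262),(383,228),(421,228),(434,260),(417,294),(382,294)]
P=np.array([ray('wrist',np.array(q)/1.4,30,C)[:2] for q in cor]);m=P.mean(0)
print('centre',m,'yaws',np.round(np.degrees(np.arctan2(*(P-m).T[::-1]))%60,1),'r',np.round(np.linalg.norm(P-m,axis=1),1))
E
python3 plan.py 451 64 100 -39 5
```

```text
centre [454.52436262  64.65346898] yaws [52.4 48.2 50.5 54.2 49.  53.6] r [26.9 27.3 28.6 24.7 28.  28.1]
yaw0 -8.434062997240954 d [ 3.42308644e+00 -9.33997131e-02 -9.93327216e+01]
[0.001 0.011 0.331] rz 0.764
[0.003 0.011 0.331] rz 0.764
[0.004 0.011 0.331] rz 0.764
[0.005 0.01  0.331] rz 0.764
[0.006 0.01  0.331] rz 0.764
```

Request:
carry_out(deltas=[{"travel": [0,0.02,0.5],"angular": [0,0,0.76],"hand": 1},{"travel": [0,0.02,0.5],"angular": [0,0,0.76],"hand": 1},{"travel": [0.01,0.01,0.5],"angular": [0,0,0.76],"hand": 1},{"travel": [0.01,0.01,0.5],"angular": [0,0,0.76],"hand": 1},{"travel": [0.01,0.01,0.4],"angular": [0,0,0.76],"hand": 1},{"travel": [0,0,0.4],"angular": [0,0,0],"hand": 1},{"travel": [0,0,0],"angular": [0,0,0],"hand": 1},{"travel": [0,0,0],"angular": [0,0,0],"hand": 1}])

```text
time_s: 4.22
tcp_pos: [452.9, 65.0, 32.0]
tool_rot: [0.902, 0.432, 0.0, 0.0]
wrist_force: [-0.6, 0.5, -0.3]
finger_gap: 88.2
grasp_force: 0.0
```

```bash
python3 - <<'E'
from h import *
s=sense();print(s['time_s'],s['tcp_pos'])
print(np.degrees(np.arctan2(*R.from_quat(s['tool_rot']).as_matrix()[[1,0],[1,1]])))
save('wrist','w2.png',s=1.4)
E
```

```text
4.225 [452.88102985  65.00184812  31.98174926]
-38.748667345234345
```

View pics/w2.png

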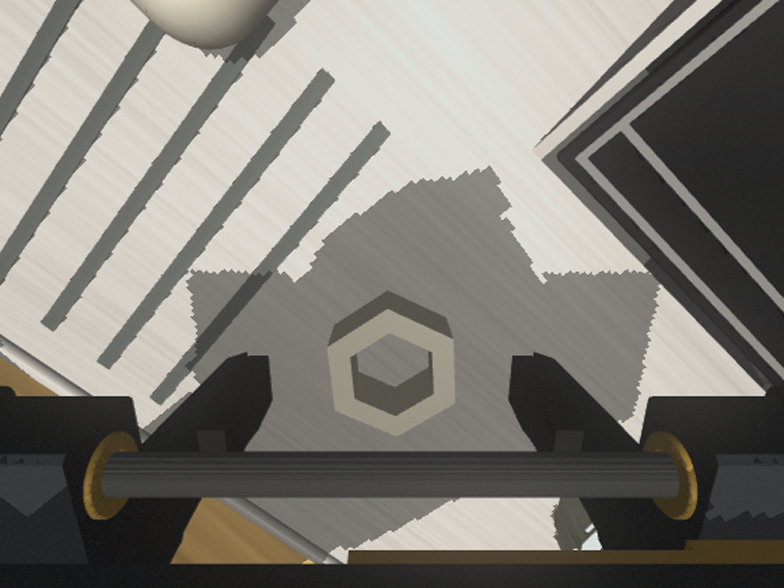

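Nut centred between the fingers at (391,372) with its flats facing the pads. Now lowering to 6 mm above the sheet and making the first stroke.

Request:
carry_out(deltas=[{"travel": [0,0,0.3],"angular": [0,0,0],"hand": 0.8},{"travel": [0,0,0],"angular": [0,0,0],"hand": 0.8},{"travel": [0,0.2,0],"angular": [0,0,0],"hand": 0.8},{"travel": [0,0.2,0],"angular": [0,0,0],"hand": 0.8},{"travel": [0,0.2,0],"angular": [0,0,0],"hand": 0.8},{"travel": [0,0.2,0],"angular": [0,0,0],"hand": 0.8},{"travel": [0,0.2,0],"angular": [0,0,0],"hand": 0.8},{"travel": [0,0.15,0],"angular": [0,0,0],"hand": 0.8},{"travel": [0,0.1,0],"angular": [0,0,0],"hand": 0.8}])

```text
time_s: 5.4
tcp_pos: [511.3, 18.1, 13.0]
tool_rot: [0.902, 0.433, -0.0, -0.0]
wrist_force: [0.3, 1.2, 1.0]
finger_gap: 70.7
grasp_force: 0.3
```

Request:
carry_out(deltas=[{"travel": [0,0,0],"angular": [0,0,0],"hand": 0.8},{"travel": [0,-0.2,0],"angular": [0,0,0],"hand": 1},{"travel": [0,-0.2,0],"angular": [0,0,0],"hand": 1},{"travel": [0,0,0],"angular": [0,0,0],"hand": 1}])

```text
time_s: 5.9
tcp_pos: [491.2, 34.3, 13.2]
tool_rot: [0.901, 0.433, -0.0, -0.0]
wrist_force: [0.4, 0.5, 0.5]
finger_gap: 87.8
grasp_force: 0.0
```

```bash
python3 - <<'E'
from h import *
s=sense();print(s['time_s'],s['tcp_pos'],s['finger_gap'])
print(np.degrees(np.arctan2(*R.from_quat(s['tool_rot']).as_matrix()[[1,0],[1,1]])))
save('wrist','w3.png',s=1.4)
E
```

```text
5.9 [491.23483212  34.2798465   13.16750018] 87.77088614919165
-38.65465896231567
```

View pics/w3.png

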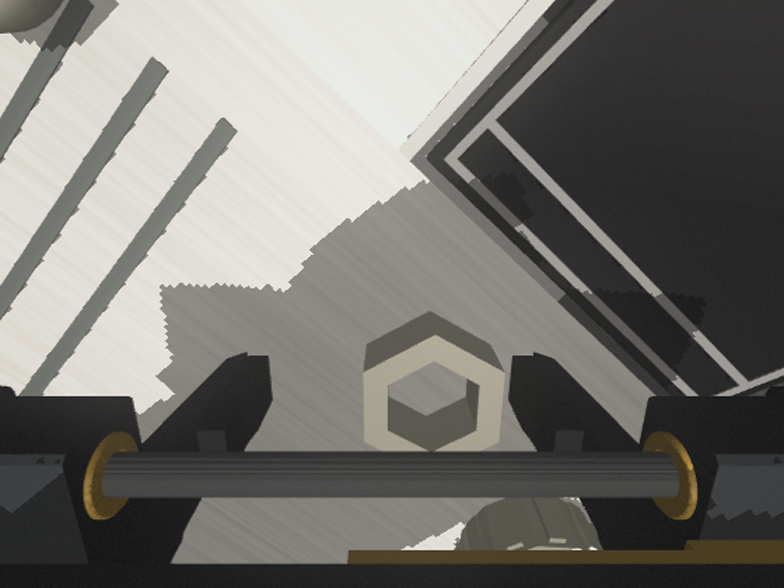

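```bash
python3 - <<'E'
from h import *
C=cam('wrist')
cor=[(364,372),(436,336),(505,371),(499,445),(363,440)]
P=np.array([ray('wrist',np.array(q)/1.4,30,C)[:2] for q in cor])
f=lambda v:np.array([v[0]+26.5*np.cos(np.radians(v[2])+k*np.pi/3) for k in a]) 
from scipy.optimize import least_squares
# model corners at yaw v2 + 60k: nearest
def res(v):
    ang=np.radians(v[2])+np.arange(6)*np.pi/3; M=np.c_[v[0]+26.5*np.cos(ang),v[1]+26.5*np.sin(ang)]
    return np.concatenate([(M-p)[np.argmin(np.linalg.norm(M-p,axis=1))] for p in P])
r=least_squares(res,[501,26,-8.7]);print(r.x,np.round(r.fun,1))
n=r.x[:2]; yaw=r.x[2]+30; u=np.array([np.cos(np.radians(yaw)),np.sin(np.radians(yaw))])
w=n-[555.87,15.53];c,s=np.cos(.162),np.sin(.162);print('dr',c*w[0]+s*w[1],-s*w[0]+c*w[1],'yaw',yaw)
from plan import plan; t=n-7*u; print(t);plan(t[0],t[1],14,yaw,7)
E
```

```text
[500.93635463  22.63390456  -9.50126985] [-0.1  0.3  0.4  0.3 -0.3 -0.8  0.2  0.8 -0.2 -0.5]
dr -53.06857577293463 15.871267083786595 yaw 20.49873015323363
[494.37959498  20.18259821]
yaw0 -38.67375247544135 d [  2.50296712 -13.7041256    0.72975054]
[-0.022  0.025 -0.002] rz -1.057
[-0.025  0.022 -0.002] rz -1.057
[-0.028  0.018 -0.002] rz -1.057
[-0.03   0.013 -0.002] rz -1.057
[-0.032  0.009 -0.002] rz -1.057
[-0.033  0.004 -0.002] rz -1.057
[-0.033 -0.001 -0.002] rz -1.057
```

Nut at world (501, 23), drainer (-53, 16), yaw fits. Centring on it and turning 59°.

Request:
carry_out(deltas=[{"travel": [-0.15,0.18,0],"angular": [0,0,0],"hand": 1},{"travel": [0,0,0],"angular": [0,0,-0.92],"hand": 1},{"travel": [0,0,0],"angular": [0,0,-0.92],"hand": 1},{"travel": [0,0,0],"angular": [0,0,-0.92],"hand": 1},{"travel": [0,0,0],"angular": [0,0,-0.92],"hand": 1},{"travel": [0,0,0],"angular": [0,0,-0.92],"hand": 1},{"travel": [0,0,0],"angular": [0,0,-0.92],"hand": 1},{"travel": [0,0,0],"angular": [0,0,-0.92],"hand": 1},{"travel": [0,0,0],"angular": [0,0,-0.92],"hand": 1},{"travel": [0,0,0],"angular": [0,0,0],"hand": 1}])

```text
time_s: 7.2
tcp_pos: [495.3, 18.8, 13.1]
tool_rot: [0.573, 0.819, 0.0, 0.0]
wrist_force: [0.2, -0.2, 0.1]
finger_gap: 87.7
grasp_force: 0.0
```

```bash
python3 - <<'E'
from h import *
s=sense();print(s['time_s'],s['tcp_pos'],s['finger_gap'],s['wrist_force'])
yaw=np.degrees(np.arctan2(*R.from_quat(s['tool_rot']).as_matrix()[[1,0],[1,1]]));print(yaw)
save('wrist','w4.png',s=1.4)
w=np.array(s['tcp_pos'])[:2]-[555.87,15.53];c,q=np.cos(.162),np.sin(.162);print('TCP dr',c*w[0]+q*w[1],-q*w[0]+c*w[1])
E
```

```text
7.2 [495.34762657  18.79950026  13.12685225] 87.65795425129907 [ 0.24710961 -0.23734841  0.12069665]
20.05028495842122
TCP dr -59.202588838089554 12.98848693447444
```

View pics/w4.png

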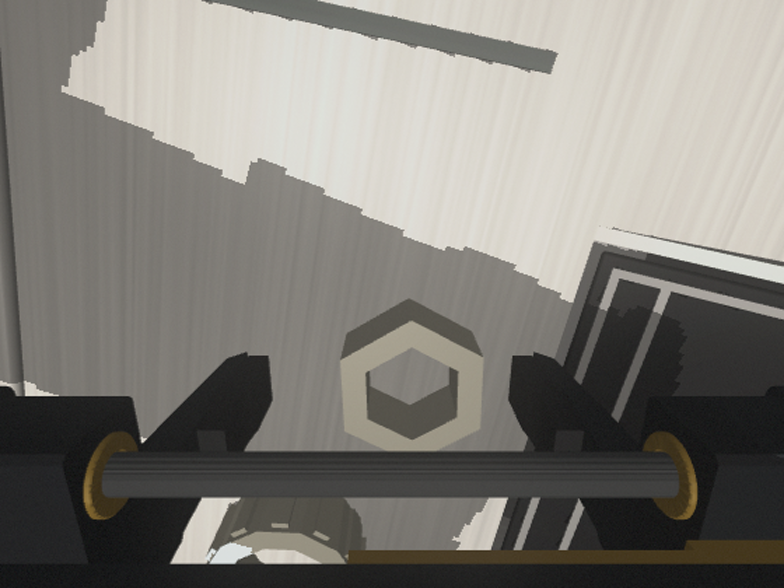

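Nut aligned at (411,387), front finger at the lip. Second stroke: the front finger opens the flap before the rear one reaches the nut.

Request:
carry_out(deltas=[{"travel": [0,0.2,0],"angular": [0,0,0],"hand": 1},{"travel": [0,0.2,0],"angular": [0,0,0],"hand": 1},{"travel": [0,0.2,0],"angular": [0,0,0],"hand": 1},{"travel": [0,0.2,0],"angular": [0,0,0],"hand": 1},{"travel": [0,0.2,0],"angular": [0,0,0],"hand": 1},{"travel": [0,0.15,0],"angular": [0,0,0],"hand": 1}])

```text
time_s: 8.0
tcp_pos: [560.2, 43.7, 13.0]
tool_rot: [0.572, 0.82, -0.0, -0.0]
wrist_force: [-3.2, -1.0, 1.1]
finger_gap: 87.9
grasp_force: 1.4
```

```bash
python3 - <<'E'
from h import *
s=sense();print(s['time_s'],s['tcp_pos'],s['finger_gap'],s['wrist_force'])
w=np.array(s['tcp_pos'])[:2]-[555.87,15.53];c,q=np.cos(.162),np.sin(.162);print('TCP dr',c*w[0]+q*w[1],-q*w[0]+c*w[1])
save('wrist','w5.png',s=1.4)
E
```

```text
8.0 [560.20792385  43.72943395  12.95175481] 87.92917057262464 [-3.19326756 -1.02550728  1.12255733]
TCP dr 8.82947871385564 27.130535637292592
```

View pics/w5.png

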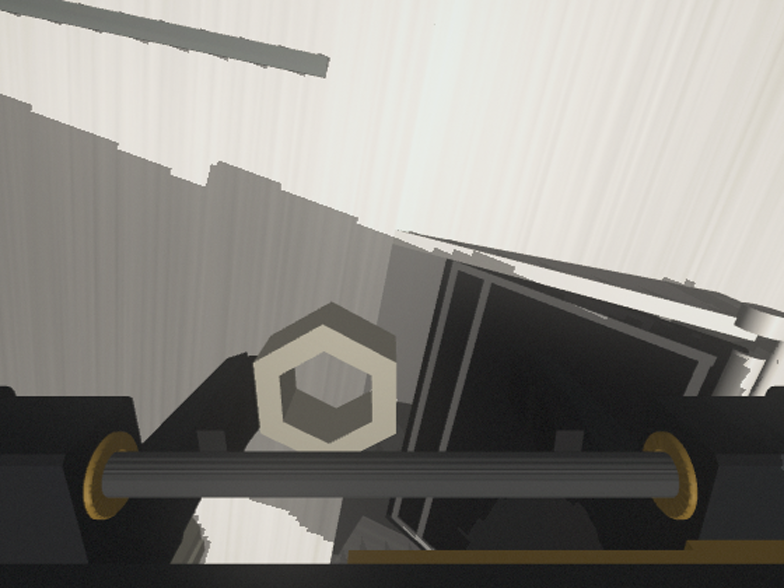

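The nut sits against the rear finger at (328,390) and the flap is held open. Pushing on, then closing the opening partway while advancing, so the front finger holds the flap and the rear one keeps pushing.

Request:
carry_out(deltas=[{"travel": [0,0.15,0],"angular": [0,0,0],"hand": 1},{"travel": [0,0.13,0],"angular": [0,0,0],"hand": 1},{"travel": [0,0.06,0],"angular": [0,0,0],"hand": 0.92},{"travel": [0,0.06,0],"angular": [0,0,0],"hand": 0.84},{"travel": [0,0.06,0],"angular": [0,0,0],"hand": 0.76},{"travel": [0,0.02,0],"angular": [0,0,0],"hand": 0.73},{"travel": [0,0,0],"angular": [0,0,0],"hand": 0.73},{"travel": [0,0,0],"angular": [0,0,0],"hand": 0.73}])

```text
time_s: 9.05
tcp_pos: [586.8, 53.4, 13.2]
tool_rot: [0.572, 0.82, 0.0, 0.0]
wrist_force: [-4.2, 0.1, 1.1]
finger_gap: 64.4
grasp_force: 2.0
```

```bash
python3 - <<'E'
from h import *
s=sense();print(s['time_s'],s['tcp_pos'],s['finger_gap'],s['wrist_force'],s['grasp_force'])
w=np.array(s['tcp_pos'])[:2]-[555.87,15.53];c,q=np.cos(.162),np.sin(.162);print('TCP dr',c*w[0]+q*w[1],-q*w[0]+c*w[1])
save('wrist','w6.png',s=1.4)
E
```

```text
9.05 [586.79566999  53.42229926  13.212097  ] 64.36702589873248 [-4.17387024  0.12282962  1.1205091 ] 1.953640297288075
TCP dr 36.632487730348096 32.40808927056915
```

View pics/w6.png

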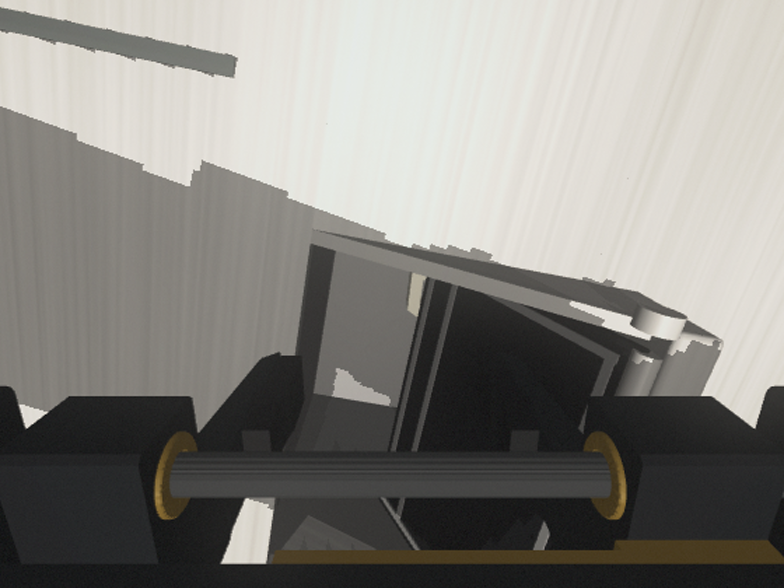

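The nut has gone over the lip; a cream sliver of it shows deep in the bin at (415,293). Backing out lets the flap close, then I'll lift clear.

Request:
carry_out(deltas=[{"travel": [0,0,0],"angular": [0,0,0],"hand": 0.73},{"travel": [0,-0.25,0],"angular": [0,0,0],"hand": 0.73},{"travel": [0,-0.25,0],"angular": [0,0,0],"hand": 0.73},{"travel": [0,-0.25,0],"angular": [0,0,0],"hand": 0.73},{"travel": [0,-0.25,0],"angular": [0,0,0],"hand": 0.73},{"travel": [0,-0.25,0],"angular": [0,0,0],"hand": 0.73},{"travel": [0,-0.25,0],"angular": [0,0,0],"hand": 0.73},{"travel": [0,-0.1,0],"angular": [0,0,0],"hand": 0.73},{"travel": [0,0,-0.5],"angular": [0,0,0],"hand": 0.73},{"travel": [0,0,-0.8],"angular": [0,0,0],"hand": 0.73}])

```text
time_s: 10.35
tcp_pos: [496.7, 20.3, 91.5]
tool_rot: [0.573, 0.82, -0.0, -0.0]
wrist_force: [0.5, -0.1, -0.5]
finger_gap: 64.2
grasp_force: 0.0
```

Request:
carry_out(deltas=[{"travel": [0,0,-0.9],"angular": [0,0,0],"hand": 0.73},{"travel": [0,0,-0.9],"angular": [0,0,0],"hand": 0.73},{"travel": [0,-0.9,-0.3],"angular": [0,0,0],"hand": 0.73},{"travel": [0,-0.9,0],"angular": [0,0,0],"hand": 0.73},{"travel": [0,0,0],"angular": [0,0,0],"hand": 0.73},{"travel": [0,0,0],"angular": [0,0,0],"hand": 0.73}])

```text
time_s: 11.1
tcp_pos: [396.4, -17.1, 217.7]
tool_rot: [0.573, 0.82, 0.0, 0.001]
wrist_force: [0.9, 0.7, 0.3]
finger_gap: 64.3
grasp_force: 0.0
```

```bash
python3 - <<'E'
from h import *
s=sense();print(s['time_s'],s['tcp_pos'],s['wrist_force'])
a=optics.capture('scene')[100:330,150:480];b=optics.capture('wrist')
a=cv2.resize(a,(573,400));b=cv2.resize(b,None,fx=.4,fy=.4)
im=np.zeros((590,573,3),np.uint8);im[:400]=a;im[405:405+b.shape[0],:b.shape[1]]=b
cv2.imwrite('pics/end.png',im[...,::-1])
E
```

```text
11.1 [396.36426483 -17.14782452 217.68222656] [0.94688576 0.66536925 0.25322359]
```

View pics/end.png

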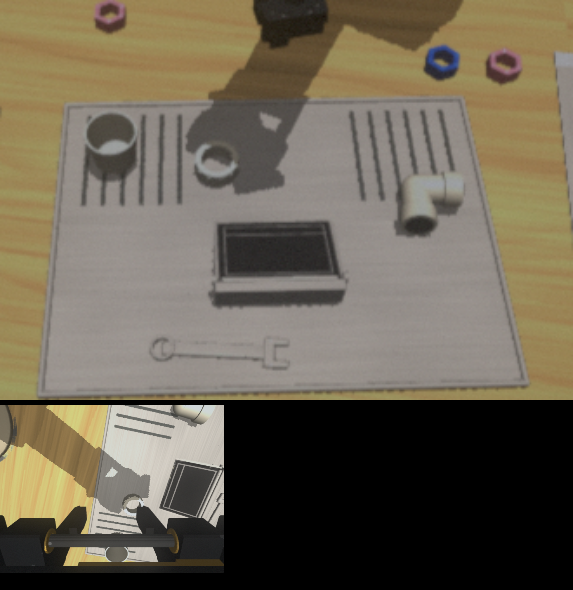

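The hex nut is gone from the drainer and the flap is shut at (275,250). The bystanders are where they were, and the arm is clear of everything.

```bash
python3 -c "
from cell import order
print(order.job_done())"
```

```text
the job is handed in; nothing more can be done
None
```

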